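# Hold-down batten from a cluttered hardware bin onto a transit case's studs

### The arm

A 7-joint arm with a two-finger parallel gripper is mounted at the origin on the work surface. World frame = base frame: x ahead of the robot, y to its left, z up, the work surface at z = 0. Lengths are in mm, angles in rad, forces in N, time in s.
With the tool pointing down it reaches from about 425 to 825 mm from the base axis. Payload 3.6 kg.
Tool frame: the origin (TCP) lies at the very end of the fingers, on their centre line; the grasp point (between the pads) lies 19 mm behind it; z points along the fingers, y is the line along which they close (so a half turn about z gives the same grasp; the last joint's range is limited). The gripper opens to 85 mm and grips with 20 to 120 N. Pads are 22 mm wide; open, the fingers measure 114 mm over their backs; the gripper's body (76 mm by 85 mm) begins 54 mm behind the grasp point. The pads swing forward as they close: fully open they stand 13 mm farther back than shut.
Start: joints at [1.127, 0.615, -0.013, 1.423, 0.008, 1.103, -0.04], TCP at [263.746, -594.055, 231.297] pointing down, gripper open.
Joint ranges: [-3.12, 3.12], [-0.3, 2.06], [-1.34, 1.32], [0.26, 2.42], [-1.36, 4.5], [0.01, 1.98], [-2.84, 2.84]. Speed limits (rad/s): [2.79, 2.79, 3.14, 3.14, 3.14, 3.14, 3.14].

### API

Orientations are given as a rotation vector (axis times angle).
In Python, from workcell import sensors, eyes, r gives the robot as it stands. The module is installed in compiled form; this text tells all that it offers.
- The arm moves only by the tool servo_tool, never from a script. Its argument "targets" is a list of rows, each a list of 2 entries, a list of its own where there are three numbers: the shift along the tool's x, y, z in cm, then the turn, a rotation vector about the tool's x, y, z in rad. In form: [[[x, y, z], [rx, ry, rz]], ...]. A call has exactly 8 rows; each row shifts and turns the commanded pose from where the row before left it, along the tool's axes as they then stand; what a row does not reach is not made up. A row lasts 1/8 s, in which the tool goes at most 62.5 mm and 10.7 degrees, less where a joint would pass 70% of its speed; a pose out of reach is approached as far as the arm can. A call is refused whole if a number of a shift passes 6.25 or a number of a turn 0.188, either way. A call with a gripper value outside its range is refused whole. "fingers" is the finger opening in cm, from 0 to 8.54, set as the call begins (left out, the last holds). The fingers move at their own pace and stop on an object; "grip_force" is the grip in N (left out, the last holds). Time passes only in rows, so rows that do not move let the fingers close, or fill a call up. It gives the time, the measured TCP pose, the force, the opening and the grip force at its end, in the units of the state.
- sensors.get_obs(): the state, without advancing time (a new reading comes with each control period).
- eyes.grab_frame(name): name is "scene" or "top" or "wrist"; returns a dict with "color" (420x560x3 uint8, red, green, blue), "depth" (420x560 float32, mm along the optical axis (not along the pixel's ray), 0 where there is no reading), "vfov" (degrees; the focal length in pixels is half the picture's height over the tangent of half this angle, whatever the lens; pixels are square), "cx", "cy" (the principal point, pixels), "k1" (the pictures are not rectified: a ray, as slopes to the right and down, at radius r is drawn at 1 + k1 r^2 times it, then the intrinsics apply), "rvec" (rotation vector, rad) and "tvec" (3), from world to camera coordinates, as OpenCV has them; the wrist camera has in their place "mount" (4x4, takes a point from camera to tool coordinates, whose origin is the TCP and whose axes are the flange's). Camera axes: x right, y down, z forward; pixel columns grow to the right and rows downward; lengths in mm; the calibration is good to about 2 mm. A picture is of the moment at which its call begins: read the wrist's pose just before it.
- r.sign_off(): hands the job in; it is judged then, once.
The state is a dict: "time_s": time; "joint_positions": joint angles; "qd": joint speeds; "tau": joint torques, N m; "tcp_pos": TCP position; "tool_rot": TCP orientation; "contact_force": force on the tool from outside, world axes, zero at the start; "wrist_torque": the same for the moment, N m; "width": finger opening in mm; "gripper_force": force on a finger pad.
Only numpy, scipy, OpenCV 4.12 (cv2) and the standard library are available. Lean on these libraries where they do the work, as an engineer would, in place of code of your own. Each camera call takes 0.05 s, during which the arm holds its last target. There are 200 camera calls.

### The job

Fit the missing hold-down batten to the whetstone's wooden transit case: from the hardware bin take the long batten with two holes, the match of the one already fitted; a short batten lies across it, so first lift that off and lay it elsewhere in the bin. Carry the long batten to the two bare studs and lower it over them, in the gripper all the way down and not dropped, until it lies flat on both wooden rails with a stud through each hole, then let go. Everything else from the bin must stay in the bin, and the things standing about on the bench are to be left where they are.

Things in the scene. Friction and masses are not known exactly. Their poses are not given: they have to be found in the camera images.
- bin: Fixed shallow grey plastic bin, open on top, 276 (x) x 306 (y) x 63 mm high, walls and floor 3 mm. Origin: centre of its underside, on the bench. The two 150 mm battens lie on its floor along y, at about x = -70 and +5 mm (which is which varies); the floor on the +x side, around x = +87, y = 0, is empty (75 x 160 mm). Small steel hardware lies at the y ends, more than 85 mm from the middle.
- long_batten: The batten to fit: pale wood bar 36 (x) x 150 (y) x 16 mm (z), two 11 mm holes through it at y = +55 and -55 mm, chamfered 2 mm. About 55 g; both ends alike. Origin: centre of its underside. Lies flat on the bin floor (3 mm above the bench), its length within 0.2 rad of the bin's y. Nothing on the floor is within 25 mm of the sides of its middle.
- short_batten: Short batten of the same wood, 36 (x) x 100 (y) x 16 mm (z), two 11 mm holes only 64 mm apart, about 40 g. Origin: centre of its underside. Lies flat, crosswise (75 to 105 degrees) on the middle of the long batten, its underside 19 mm above the bench. To be laid elsewhere in the bin.
- one_hole_batten: Batten of the same wood and outer size as the long one (36 x 150 x 16 mm) but with a single 11 mm hole at its middle; flat on the bin floor beside it. Origin: centre of its underside, y along its length. Not wanted.
- bracket_a: Steel angle bracket, foot 46 x 30 x 4 mm with a 46 mm high leg at its +x end, on the bin floor. Origin: centre of its underside.
- bracket_b: A second steel angle bracket like bracket_a.
- hinge_a: Steel butt hinge lying open, 50 x 42 x 4 mm, knuckle 8 mm high, on the bin floor. Origin: centre of its underside.
- hinge_b: A second hinge like hinge_a.
- rubber_foot: Round black rubber foot, 28 mm in diameter, 15 mm high, on the bin floor. Origin: centre of its underside.
- wingnut_a: Steel wing nut standing on its 17 mm round foot, 40 mm over the wings (along y), 20 mm high, on the bin floor. Origin: centre of its underside.
- wingnut_b: A second wing nut like wingnut_a.
- case: Fixed plywood tray 290 (x) x 198 (y) mm, walls 56 mm high. Origin: centre of its underside, on the bench. A grey whetstone lies between two wooden rails along x (30 mm wide, at y = +-54.5 mm, tops 61 mm above the bench); stone and cork pads are no higher than the rails. At x = -55 mm a like batten is already fitted with wing nuts (101 mm high); at x = +55 mm two studs stand bare.
- seat (a point): The point midway between the two bare studs, level with the tops of the rails (61 mm above the bench): where the underside centre of the long batten belongs. Axes as the case: the batten's length goes along y.
- stud_left (a point): Tip of the bare stud at the case's +y side. Steel stud 8 mm in diameter, rising 40 mm above the rail, its last 4 mm tapering to 4 mm. The studs are 110 mm apart, at y = +55 and -55 mm.
- stud_right (a point): Tip of the bare stud at the case's -y side, like the other.
- pump_bottle: White pump bottle, 72 mm in diameter, 192 mm high, standing on the bench. Origin: centre of its underside. A bystander.
- tape_dispenser: Green desk tape dispenser, 55 (x) x 170 (y) x 94 mm high, on the bench. Origin: centre of its underside. A bystander.
- tape_roll: Roll of brown packing tape lying flat, 110 mm in diameter, 48 mm high. Origin: centre of its underside. A bystander.
- gift_box: Slim black gift box 303 (x) x 78 (y) x 32 mm, on the bench. Origin: centre of its underside. A bystander.
Not all that is in view belongs to the job. What is shaped like the short_batten but orange or purple is not meant. What is shaped like the long_batten but pink is not meant.

How it is judged:
By the outcome, as a careful person would: the job done as asked, in the order asked, and still so for the second after the job is handed in, with the robot touching nothing.
It also fails if it takes over 54 s, if anything falls off the work surface, if the arm or the gripper's body presses on something with over 40 N, if the wrist force passes 120 N, or if a joint passes its speed limit or range.

## Working session

There is one attempt and no reset: what is moved stays moved. The work goes in short steps, Python scripts to look and compute and a tool call to move; the robot and the scene stay as the last step left them, time stands still between calls to the robot, and variables do not carry over. Pictures are saved under pics/ and viewed, at most 10 in all, crops included, and the job is handed in when it is done.

Besides the shell and the picture viewer there is one more tool, called after "Call:" as a command line: name --argument value ..., lists and objects as JSON in quotes. servo_tool: Moves the arm, as the interface text tells. Its arguments: {"type":"object","properties":{"targets":{"type":"array"},"fingers":{"type":"number"},"grip_force":{"type":"number"}},"required":["targets"]}

```bash
mkdir -p pics; cat > h.py <<'E'
import numpy as np, cv2
from scipy.spatial.transform import Rotation as R
from workcell import sensors, eyes, r
def grab(name,fn=None):
    s=sensors.get_obs(); f=eyes.grab_frame(name)
    h,w=f["depth"].shape; fl=h/2/np.tan(np.radians(f["vfov"]/2))
    K=np.array([[fl,0,f["cx"]],[0,fl,f["cy"]],[0,0,1]]); D=np.array([f["k1"],0,0,0,0.])
    if "mount" in f:
        T=np.eye(4);T[:3,:3]=R.from_rotvec(s["tool_rot"]).as_matrix();T[:3,3]=s["tcp_pos"]
        C=T@np.array(f["mount"])
    else:
        C=np.eye(4);M=R.from_rotvec(np.ravel(f["rvec"])).as_matrix();C[:3,:3]=M.T;C[:3,3]=-M.T@np.ravel(f["tvec"])
    d=dict(K=K,D=D,C=C,depth=f["depth"],color=f["color"])
    if fn: cv2.imwrite("pics/"+fn+".png",f["color"][:,:,::-1]); np.savez("pics/"+fn+".npz",**d)
    return d
def ray(d,u,v):
    p=cv2.undistortPoints(np.array([[[u,v]]],float),d["K"],d["D"])[0,0]
    return np.array([p[0],p[1],1.])
def at_z(d,u,v,z):
    g=d["C"][:3,:3]@ray(d,u,v); o=d["C"][:3,3]
    return o+g*(z-o[2])/g[2]
def by_depth(d,u,v):
    return d["C"][:3,:3]@(ray(d,u,v)*d["depth"][int(round(v)),int(round(u))])+d["C"][:3,3]
def load(fn): return dict(np.load("pics/"+fn+".npz"))
E
python3 - <<'E'
from h import *
for n in("top","scene"):
    d=grab(n,n+"0"); print(n,d["C"].round(2).tolist())
o=sensors.get_obs();print(o)
E
```

```text
top [[-0.02, -1.0, 0.08, 428.11], [-1.0, 0.02, 0.02, -18.85], [-0.03, -0.08, -1.0, 1524.59], [0.0, 0.0, 0.0, 1.0]]
scene [[-0.57, 0.68, -0.46, 1176.37], [0.82, 0.47, -0.31, 441.83], [0.0, -0.55, -0.83, 1274.9], [0.0, 0.0, 0.0, 1.0]]
{'time_s': 0.1, 'joint_positions': array([ 1.12651567,  0.61582732, -0.01263132,  1.42477974,  0.00808248,
        1.10343195, -0.04039646]), 'qd': array([ 1.27452968e-03, -2.40317888e-03, -4.46600612e-04, -2.71321040e-03,
       -8.22640508e-05, -8.97545754e-04, -4.49248041e-04]), 'tau': array([ 2.20163107e-03, -4.70377207e+01,  2.60570711e-01, -1.71568590e+01,
        1.01037949e-02,  5.90508789e-03,  1.14731239e-05]), 'tcp_pos': array([ 263.45763565, -593.43089767,  230.23722372]), 'tool_rot': array([-3.07098330e+00, -6.51113069e-01,  7.91987432e-04]), 'contact_force': array([-0.176085  , -0.28876235, -0.29945126]), 'wrist_torque': array([-0.01744839,  0.00302079, -0.00769534]), 'gripper_force': 0.0, 'width': 85.24886226321372}
```

View pics/top0.png

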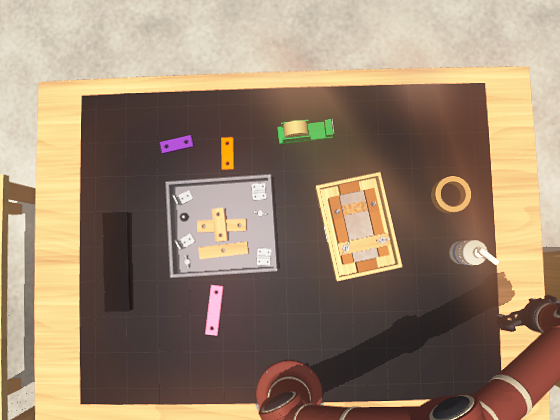

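View pics/scene0.png

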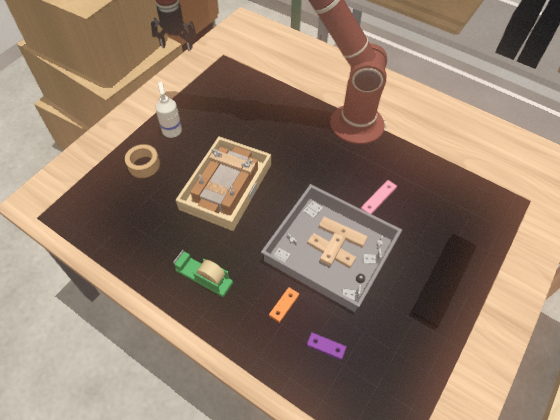

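The top view shows the bin around (220,226), with the short batten crossing the long one at (221,225). The one-hole batten is at (222,250), and the case at (359,226) has bare studs near (337,211) and (381,205). Next I'll enlarge that area.

```bash
python3 - <<'E'
from h import *
d=load("top0"); c=d["color"][168:288,158:412,::-1]
cv2.imwrite("pics/crop1.png",cv2.resize(c,None,fx=3.1,fy=3.1,interpolation=cv2.INTER_CUBIC))
E
```

```text
(no output)
```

View pics/crop1.png

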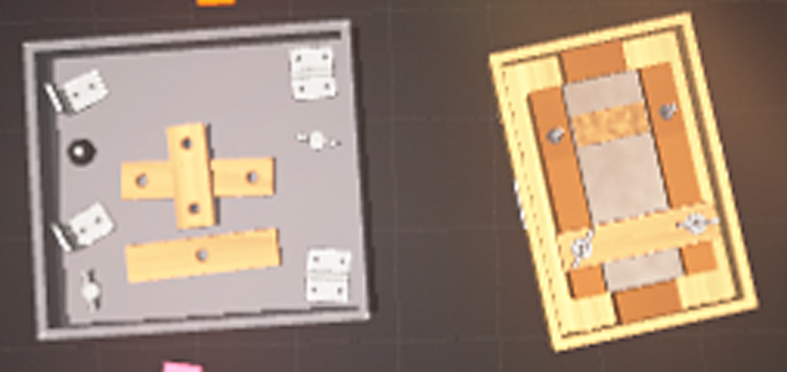

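In the crop, the short batten's holes are at (187,143) and (193,209), and the long batten's at (142,180) and (253,177). The studs are near (556,133) and (668,110). The empty floor in the bin is around (190,80).

```bash
cat >> h.py <<'E'
def state():
    s=sensors.get_obs(); M=R.from_rotvec(s["tool_rot"]).as_matrix()
    return s,np.array(s["tcp_pos"]),M
def go(p,yaw):
    """shift in tool axes (cm) and turn about tool z (rad) to reach p with tool-y line at world angle yaw, tool down"""
    s,t,M=state()
    print("t",s["time_s"],"tcp",t.round(1),"F",s["contact_force"].round(1),"w",round(s["width"],1),"q7",s["joint_positions"][6].round(2))
    cur=np.arctan2(M[1,1],M[0,1]); dy=(yaw-cur+np.pi/2)%np.pi-np.pi/2
    Rt=np.stack([[np.sin(-0)*0,0,0]]*3)
    ya=cur+dy; y=np.array([np.cos(ya),np.sin(ya),0]); z=np.array([0,0,-1.]); x=np.cross(y,z)
    rv=R.from_matrix(M.T@np.stack([x,y,z],1)).as_rotvec()
    print("shift cm",(M.T@(np.array(p)-t)/10).round(2),"turn",rv.round(3),"(world d)",(np.array(p)-t).round(1))
E
sed -i '/Rt=np.stack/d' h.py
python3 - <<'E'
from h import *
d=load("top0"); f=lambda u,v,z: at_z(d,158+(u+.5)/3.1-.5,168+(v+.5)/3.1-.5,z)
def pair(n,a,b,z):
    A,B=f(*a,z),f(*b,z); m=(A+B)/2; v=B-A
    print(n,A.round(1),B.round(1),"mid",m.round(1),"len",np.linalg.norm(v).round(1),"ang",np.degrees(np.arctan2(v[1],v[0])).round(1))
pair("short",(187,143),(193,209),35)
pair("long",(142,180),(253,177),19)
pair("studs tips",(556,133),(668,110),101)
pair("studs base",(556,133),(668,110),61)
for n,p,z in(("free",(190,85),3),("TL",(25,44),63),("TR",(350,22),63),("BL",(40,338),63),("BR",(370,318),63),("cTL",(491,55),56),("cBR",(757,306),56),("cTR",(690,14),56),("cBL",(556,350),56)): print(n,f(*p,z).round(1))
print("bottle",at_z(d,470,252,190).round(0))
s,t,M=state();print(M.round(2))
E
```

```text
short [548.7 200.4  35. ] [483.9 195.3  35. ] mid [516.3 197.8  35. ] len 65.0 ang -175.5
long [514.3 248.   19. ] [514.7 137.6  19. ] mid [514.5 192.8  19. ] len 110.4 ang -89.8
studs tips [ 544.3 -154.5  101. ] [ 563.3 -259.7  101. ] mid [ 553.8 -207.1  101. ] len 106.9 ang -79.8
studs base [ 547.6 -158.3   61. ] [ 567.1 -266.4   61. ] mid [ 557.4 -212.4   61. ] len 109.9 ang -79.8
free [609.7 201.3   3. ]
TL [646.9 353.7  63. ]
TR [659.8  36.8  63. ]
BL [362.4 340.5  63. ]
BR [375.4  23.8  63. ]
cTL [625.1 -98.5  56. ]
cBR [ 377.8 -345.4   56. ]
cTR [ 660.4 -292.2   56. ]
cBL [ 340.8 -152.4   56. ]
bottle [ 416. -502.  190.]
[[ 0.91  0.41 -0.  ]
 [ 0.41 -0.91  0.  ]
 [-0.   -0.   -1.  ]]
```

Call:
servo_tool --targets '[[[3.5, -2.0, -2.0], [0, 0, 0]], [[4.9, -2.8, -1.5], [0, 0, 0]], [[4.9, -2.8, -1.5], [0, 0, 0]], [[4.9, -2.8, -1.5], [0, 0, 0]], [[4.9, -2.8, -1.0], [0, 0, 0]], [[4.9, -2.8, -1.0], [0, 0, 0]], [[4.9, -2.8, -1.0], [0, 0, 0]], [[4.0, -2.4, -0.5], [0, 0, 0]]]' --fingers 8.5 --grip_force 40

```text
time_s: 1.1
tcp_pos: [516.2, -248.1, 331.5]
tool_rot: [-3.072, -0.654, -0.001]
contact_force: [0.7, -1.3, -0.2]
width: 84.9
gripper_force: 0.0
```

```bash
python3 - <<'E'
from h import *
d=grab("wrist","w1"); print(d["C"].round(2))
go([516,198,200],np.radians(94.5))
cv2.imwrite("pics/w1b.png",cv2.resize(d["color"][:,:,::-1],None,fx=1.4,fy=1.4,interpolation=cv2.INTER_CUBIC))
E
```

```text
[[ 4.1000e-01 -8.8000e-01 -2.6000e-01  5.8253e+02]
 [-9.1000e-01 -3.9000e-01 -1.2000e-01 -2.2016e+02]
 [ 0.0000e+00  2.8000e-01 -9.6000e-01  4.7449e+02]
 [ 0.0000e+00  0.0000e+00  0.0000e+00  1.0000e+00]]
t 1.15 tcp [ 521.  -239.9  331.9] F [2.6 5.3 0.1] w 85.0 q7 -0.78
shift cm [ 17.75 -39.93  13.5 ] turn [-0.006 -0.007  0.353] (world d) [  -5.   437.9 -131.9]
```

View pics/w1b.png

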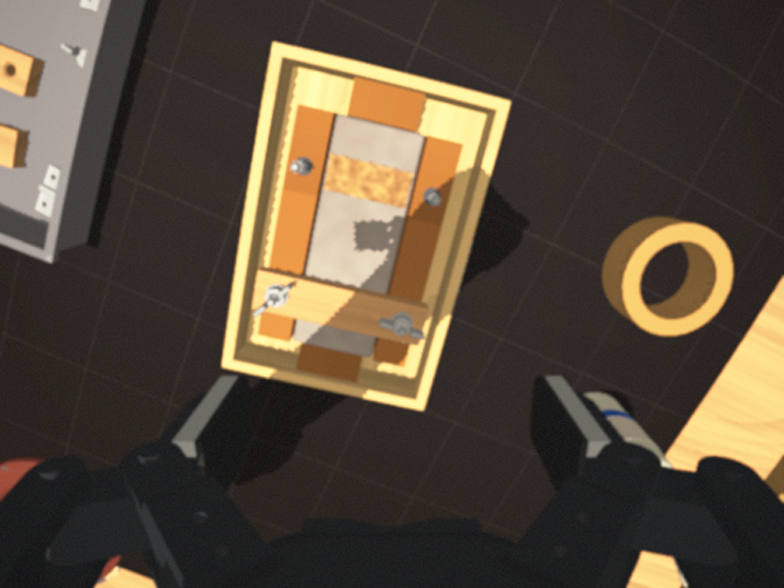

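The wrist view shows the bare stud tips at about (302,166) and (432,197), with the fitted batten below them. Now on to the bin.

Call:
servo_tool --targets '[[[1.8, -4.0, 1.0], [0, 0, 0]], [[2.3, -5.3, 1.7], [0, 0, 0]], [[2.3, -5.3, 1.7], [0, 0, 0]], [[2.3, -5.3, 1.7], [0, 0, 0]], [[2.3, -5.3, 1.7], [0, 0, 0]], [[2.3, -5.3, 1.7], [0, 0, 0]], [[2.3, -5.3, 1.7], [0, 0, 0.18]], [[1.0, -4.2, 1.0], [0, 0, 0.17]]]' --fingers 6.0

```text
time_s: 2.15
tcp_pos: [511.0, 185.6, 208.0]
tool_rot: [-3.14, -0.101, 0.003]
contact_force: [0.0, -0.3, 1.0]
width: 60.2
gripper_force: 0.0
```

Call:
servo_tool --targets '[[[0, 0, 0], [0, 0, 0]], [[0, 0, 0], [0, 0, 0]], [[0, 0, 0], [0, 0, 0]], [[0, 0, 0], [0, 0, 0]], [[0, 0, 0], [0, 0, 0]], [[0, 0, 0], [0, 0, 0]], [[0, 0, 0], [0, 0, 0]], [[0, 0, 0], [0, 0, 0]]]'

```text
time_s: 3.15
tcp_pos: [512.1, 183.2, 209.3]
tool_rot: [-3.14, -0.107, 0.0]
contact_force: [-0.3, -0.2, 0.3]
width: 60.0
gripper_force: 0.0
```

```bash
python3 - <<'E'
from h import *
d=load("w1")
A,B=[at_z(d,u/1.4,v/1.4,101) for u,v in((302,166),(432,197))];print("studs",A,B,(A+B)/2,np.linalg.norm(A-B))
d=grab("wrist","w2"); print(d["C"].round(2))
go([516,198,100],np.radians(94.5))
cv2.imwrite("pics/w2b.png",cv2.resize(d["color"][:,:,::-1],None,fx=1.4,fy=1.4,interpolation=cv2.INTER_CUBIC))
E
```

```text
studs [ 547.99023672 -162.48935308  101.        ] [ 566.76271818 -261.66266876  101.        ] [ 557.37647745 -212.07601092  101.        ] 100.93439752575532
[[ 7.0000e-02 -9.6000e-01 -2.8000e-01  5.8452e+02]
 [-1.0000e+00 -6.0000e-02 -2.0000e-02  1.8673e+02]
 [ 0.0000e+00  2.8000e-01 -9.6000e-01  3.5226e+02]
 [ 0.0000e+00  0.0000e+00  0.0000e+00  1.0000e+00]]
t 3.2 tcp [512.1 183.2 209.3] F [0.9 0.8 0.4] w 59.9 q7 -1.94
shift cm [ 0.49 -1.45 10.93] turn [-0.    -0.    -0.011] (world d) [   3.9   14.8 -109.3]
```

View pics/w2b.png

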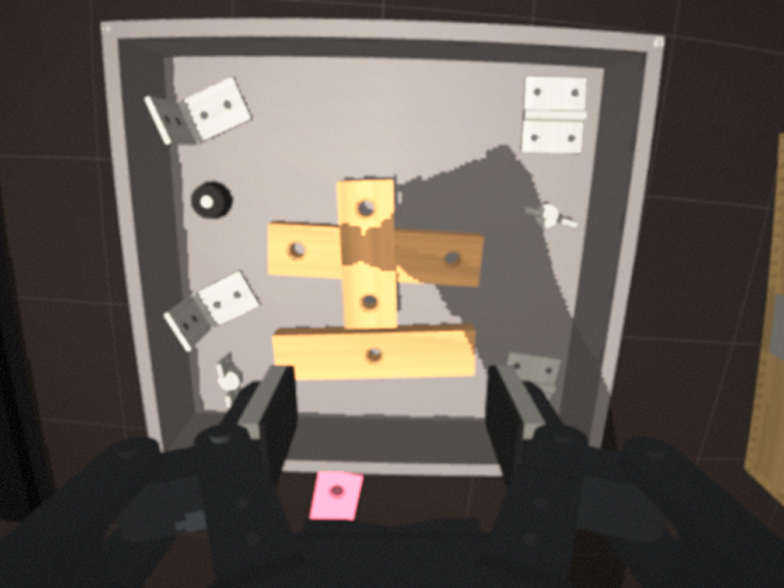

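The short batten's holes are at (367,208) and (370,302). The long batten's holes are at (297,250) and (452,258).

```bash
python3 - <<'E'
from h import *
d=load("w2")
def pair(n,a,b,z):
    A,B=[at_z(d,(u+.5)/1.4-.5,(v+.5)/1.4-.5,z) for u,v in(a,b)]; v=B-A
    print(n,((A+B)/2).round(1),"len",np.linalg.norm(v).round(1),"ang",np.degrees(np.arctan2(v[1],v[0])).round(1)); return (A+B)/2
S=pair("short",(367,208),(370,302),35)
pair("long",(297,250),(452,258),19)
pair("binTop",(108,28),(657,42),63)
print("depth z short",by_depth(d,368/1.4,255/1.4),"long",by_depth(d,430/1.4,245/1.4))
A=[at_z(d,u/1.4,v/1.4,35) for u,v in((340,300),(396,300))];print(A)
go([S[0],S[1],23],np.radians(90))
E
```

```text
short [517.9 197.1  35. ] len 64.0 ang -175.0
long [516.5 193.4  19. ] len 109.0 ang -89.2
binTop [652.6 195.9  63. ] len 310.4 ang -87.6
depth z short [518.62001345 197.31837221  35.10576806] long [525.21390294 155.02738386  18.4336671 ]
[array([485.92495123, 214.78481239,  35.        ]), array([488.53035677, 176.43665145,  35.        ])]
t 3.2 tcp [512.1 183.2 209.3] F [0.9 0.8 0.4] w 59.9 q7 -1.94
shift cm [ 0.68 -1.35 18.63] turn [-0.    -0.     0.068] (world d) [   5.8   13.9 -186.3]
```

Call:
servo_tool --targets '[[[0.35, -0.7, 3.0], [0, 0, -0.02]], [[0.33, -0.65, 4.0], [0, 0, 0]], [[0, 0, 4.0], [0, 0, 0]], [[0, 0, 3.5], [0, 0, 0]], [[0, 0, 2.2], [0, 0, 0]], [[0, 0, 1.5], [0, 0, 0]], [[0, 0, 0.5], [0, 0, 0]], [[0, 0, 0], [0, 0, 0]]]'

```text
time_s: 4.2
tcp_pos: [518.2, 197.3, 22.6]
tool_rot: [-3.138, -0.138, -0.001]
contact_force: [-0.3, -0.2, 0.1]
width: 60.1
gripper_force: 0.0
```

Call:
servo_tool --targets '[[[0, 0, 0], [0, 0, 0]], [[0, 0, 0], [0, 0, 0]], [[0, 0, 0], [0, 0, 0]], [[0, 0, 0], [0, 0, 0]], [[0, 0, 0], [0, 0, 0]], [[0, 0, 0], [0, 0, 0]], [[0, 0, 0], [0, 0, 0]], [[0, 0, 0], [0, 0, 0]]]' --fingers 2.5

```text
time_s: 5.2
tcp_pos: [518.8, 197.5, 23.5]
tool_rot: [-3.138, -0.138, -0.004]
contact_force: [-1.0, -0.3, 6.1]
width: 34.9
gripper_force: 41.5
```

```bash
python3 - <<'E'
from h import *
go([598,193,80],np.radians(92.4+90))
print(sensors.get_obs()["joint_positions"])
E
```

```text
t 5.2 tcp [518.8 197.5  23.5] F [-1.  -0.3  6.1] w 34.9 q7 -1.97
shift cm [ 7.87  1.14 -5.63] turn [ 1.000e-03 -3.000e-03 -1.525e+00] (world d) [79.2 -4.5 56.5]
[-0.36135989  0.75450842 -0.0654452   1.889909    0.09391842  0.4975592
 -1.97463434]
```

Call:
servo_tool --targets '[[[0, 0, -2.0], [0, 0, 0]], [[0, 0, -4.0], [0, 0, 0]], [[1.0, 0.2, -3.0], [0, 0, 0]], [[3.4, 0.5, 0], [0, 0, 0]], [[3.5, 0.4, 0], [0, 0, 0]], [[0, 0, 0], [0, 0, -0.18]], [[0, 0, 0], [0, 0, -0.18]], [[0, 0, 0], [0, 0, -0.18]]]'

```text
time_s: 6.2
tcp_pos: [597.0, 192.7, 111.8]
tool_rot: [2.985, 0.979, -0.002]
contact_force: [-0.7, -0.6, -0.1]
width: 34.6
gripper_force: 40.8
```

Call:
servo_tool --targets '[[[0, 0, 0], [0, 0, -0.18]], [[0, 0, 0], [0, 0, -0.18]], [[0, 0, 0], [0, 0, -0.18]], [[0, 0, 0], [0, 0, -0.18]], [[0, 0, 0], [0, 0, -0.18]], [[0, 0, 0], [0, 0, -0.09]], [[0, 0, 0], [0, 0, 0]], [[0, 0, 0], [0, 0, 0]]]'

```text
time_s: 7.2
tcp_pos: [597.3, 192.9, 112.2]
tool_rot: [-2.17, -2.272, 0.001]
contact_force: [0.5, 0.2, -0.5]
width: 34.8
gripper_force: 40.8
```

```bash
python3 - <<'E'
from h import *
go([598,193,8.5],np.radians(92.4+90))
d=grab("top","t2")
c=d["color"][168:288,158:412,::-1]
cv2.imwrite("pics/crop2.png",cv2.resize(c[:,:130],None,fx=4,fy=4,interpolation=cv2.INTER_CUBIC))
E
```

```text
t 7.2 tcp [597.3 192.9 112.2] F [ 0.5  0.2 -0.5] w 34.8 q7 -0.69
shift cm [1.000e-02 7.000e-02 1.037e+01] turn [-0.     0.     0.004] (world d) [ 7.000e-01  1.000e-01 -1.037e+02]
```

View pics/crop2.png

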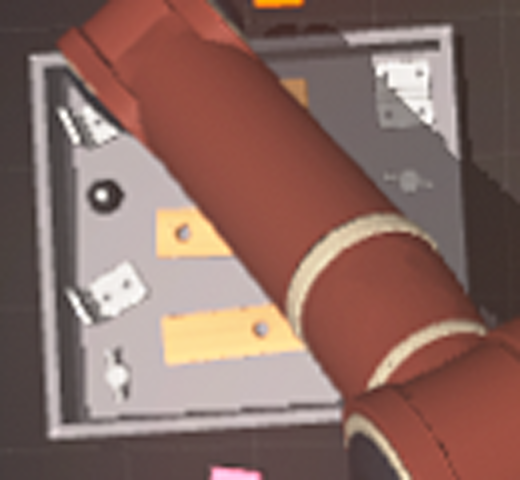

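The arm hides part of the view. The long batten's visible hole is at (182,232) and it hasn't moved. The gripper width confirms the short batten is held, so I'll lower it.

Call:
servo_tool --targets '[[[0, -0.4, 1.5], [0, 0, 0]], [[0, 0, 2.5], [0, 0, 0]], [[0, 0, 2.5], [0, 0, 0]], [[0, 0, 1.8], [0, 0, 0]], [[0, 0, 1.2], [0, 0, 0]], [[0, 0, 0.6], [0, 0, 0]], [[0, 0, 0.25], [0, 0, 0]], [[0, 0, 0], [0, 0, 0]]]'

```text
time_s: 8.25
tcp_pos: [593.9, 193.1, 9.3]
tool_rot: [2.168, 2.273, 0.002]
contact_force: [-0.3, 1.0, -0.9]
width: 34.9
gripper_force: 40.8
```

Call:
servo_tool --targets '[[[0, 0, 0.1], [0, 0, 0]], [[0, 0, 0], [0, 0, 0]], [[0, 0, 0], [0, 0, 0]], [[0, 0, 0], [0, 0, 0]], [[0, 0, 0], [0, 0, 0]], [[0, 0, 0], [0, 0, 0]], [[0, 0, 0], [0, 0, 0]], [[0, 0, 0], [0, 0, 0]]]'

```text
time_s: 9.25
tcp_pos: [593.5, 192.9, 7.8]
tool_rot: [-2.169, -2.273, -0.0]
contact_force: [0.0, 0.4, -1.0]
width: 34.8
gripper_force: 40.8
```

Call:
servo_tool --targets '[[[0, 0, 0], [0, 0, 0]], [[0, 0, 0], [0, 0, 0]], [[0, 0, 0], [0, 0, 0]], [[0, 0, -1.0], [0, 0, 0]], [[0, 0, -3.0], [0, 0, 0]], [[0, -2.0, -4.0], [0, 0, 0]], [[0, -4.0, -4.0], [0, 0, 0]], [[0, -3.0, -4.0], [0, 0, 0]]]' --fingers 4.8

```text
time_s: 10.25
tcp_pos: [503.2, 189.1, 170.1]
tool_rot: [2.167, 2.273, 0.004]
contact_force: [-0.1, -0.4, 1.0]
width: 47.9
gripper_force: 0.0
```

Call:
servo_tool --targets '[[[-3, -2.0, -1.0], [0, 0, 0]], [[-1.0, 0, 0], [0, 0, 0]], [[0, 0, 0], [0, 0, 0]], [[0, 0, 0], [0, 0, 0]], [[0, 0, 0], [0, 0, 0]], [[0, 0, 0], [0, 0, 0]], [[0, 0, 0], [0, 0, 0]], [[0, 0, 0], [0, 0, 0]]]'

```text
time_s: 11.25
tcp_pos: [485.5, 147.9, 177.8]
tool_rot: [-2.168, -2.273, -0.0]
contact_force: [-0.4, 0.6, 0.2]
width: 48.0
gripper_force: 0.0
```

```bash
python3 - <<'E'
from h import *
d=grab("wrist","w3"); print(d["C"].round(2))
go([516.5,193.4,7],np.radians(182))
cv2.imwrite("pics/w3b.png",cv2.resize(d["color"][:,:,::-1],None,fx=1.4,fy=1.4,interpolation=cv2.INTER_CUBIC))
E
```

```text
[[ 1.0000e+00  5.0000e-02  1.0000e-02  4.8277e+02]
 [ 5.0000e-02 -9.6000e-01 -2.8000e-01  2.1842e+02]
 [-0.0000e+00  2.8000e-01 -9.6000e-01  3.2073e+02]
 [ 0.0000e+00  0.0000e+00  0.0000e+00  1.0000e+00]]
t 11.3 tcp [485.5 147.9 177.8] F [-0.2  0.5  0.6] w 48.0 q7 -0.67
shift cm [ 4.4   3.31 17.08] turn [ 0.    -0.     0.012] (world d) [  31.    45.5 -170.8]
```

View pics/w3b.png

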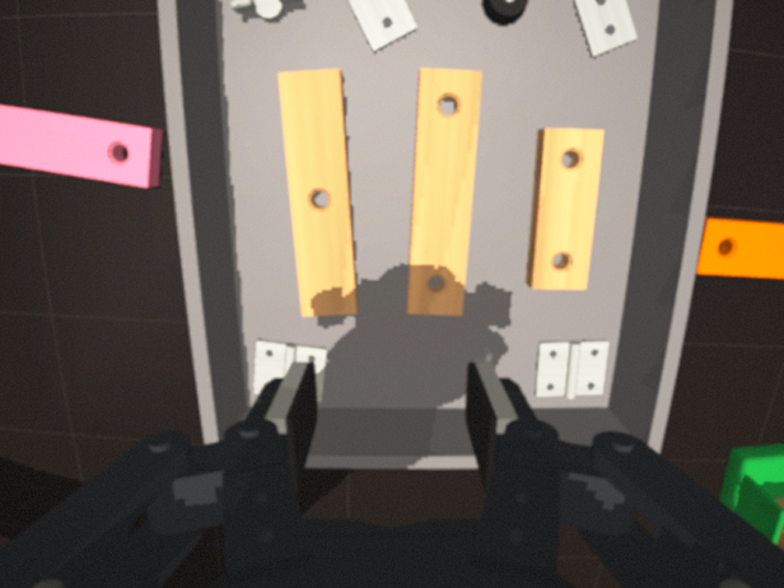

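The short batten now lies flat in the free strip, with its holes at (570,158) and (561,260). The long batten's holes are at (447,105) and (436,283), with nothing on top of it.

```bash
python3 - <<'E'
from h import *
d=load("w3")
A,B=[at_z(d,(u+.5)/1.4-.5,(v+.5)/1.4-.5,19) for u,v in((447,105),(436,283))]; v=A-B; m=(A+B)/2
a=np.arctan2(v[1],v[0]); print(m,np.linalg.norm(v),np.degrees(a))
go([m[0],m[1],8],a+np.pi/2)
E
```

```text
[515.02439164 194.07537548  19.        ] 108.83337737980202 90.6136362152666
t 11.3 tcp [485.5 147.9 177.8] F [-0.2  0.5  0.6] w 48.0 q7 -0.67
shift cm [ 4.48  3.17 16.98] turn [ 0.    -0.     0.036] (world d) [  29.5   46.2 -169.8]
```

Call:
servo_tool --targets '[[[2.2, 1.6, 2.0], [0, 0, 0.036]], [[2.2, 1.6, 3.0], [0, 0, 0]], [[0, 0, 3.5], [0, 0, 0]], [[0, 0, 3.5], [0, 0, 0]], [[0, 0, 2.5], [0, 0, 0]], [[0, 0, 1.5], [0, 0, 0]], [[0, 0, 0.8], [0, 0, 0]], [[0, 0, 0.2], [0, 0, 0]]]'

```text
time_s: 12.3
tcp_pos: [516.5, 192.8, 8.0]
tool_rot: [2.209, 2.234, 0.001]
contact_force: [0.1, -0.3, 0.6]
width: 48.3
gripper_force: 0.0
```

Call:
servo_tool --targets '[[[0, 0, 0], [0, 0, 0]], [[0, 0, 0], [0, 0, 0]], [[0, 0, 0], [0, 0, 0]], [[0, 0, 0], [0, 0, 0]], [[0, 0, 0], [0, 0, 0]], [[0, 0, 0], [0, 0, 0]], [[0, 0, 0], [0, 0, 0]], [[0, 0, 0], [0, 0, 0]]]' --fingers 2.5 --grip_force 60

```text
time_s: 13.3
tcp_pos: [516.8, 193.0, 8.7]
tool_rot: [2.209, 2.233, 0.002]
contact_force: [0.3, -0.2, 5.7]
width: 33.9
gripper_force: 61.1
```

```bash
python3 - <<'E'
from h import *
go([556,-212,180],np.radians(190.2))
d=load("w1")
c=d["color"][95:160,195:325,::-1]
cv2.imwrite("pics/crop3.png",cv2.resize(c,None,fx=6,fy=6,interpolation=cv2.INTER_CUBIC))
E
```

```text
t 13.3 tcp [516.8 193.    8.7] F [ 0.3 -0.2  5.7] w 33.9 q7 -0.91
shift cm [-40.53   3.5  -17.14] turn [ 0.002 -0.    -0.167] (world d) [  39.2 -405.   171.3]
```

View pics/crop3.png

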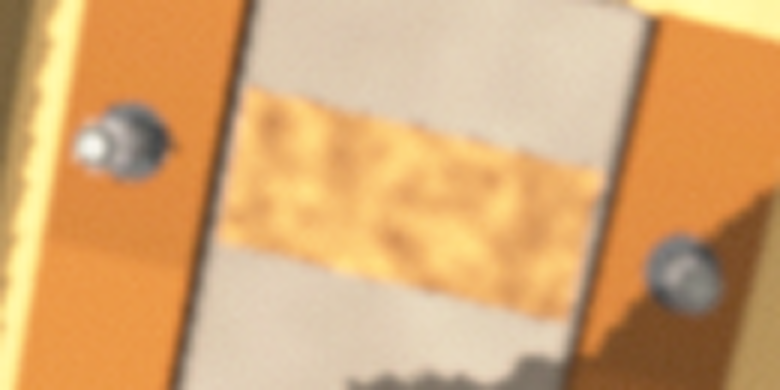

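Call:
servo_tool --targets '[[[0, 0, -1.0], [0, 0, 0]], [[0, 0, -3.0], [0, 0, 0]], [[0, 0, -5.0], [0, 0, 0]], [[0, 0, -5.0], [0, 0, 0]], [[-3.0, -0.8, -3.5], [0, 0, 0]], [[-5.0, -0.8, -1.5], [0, 0, 0]], [[-5.5, -0.8, 0], [0, 0, 0]], [[-5.5, -0.8, 0], [0, 0, 0]]]'

```text
time_s: 14.3
tcp_pos: [485.7, 0.6, 198.4]
tool_rot: [2.208, 2.234, 0.0]
contact_force: [1.4, -0.3, -0.8]
width: 34.1
gripper_force: 60.5
```

Call:
servo_tool --targets '[[[-5.5, -0.8, 0], [0, 0, 0]], [[-5.5, -0.8, 0], [0, 0, 0]], [[-5.5, -0.8, 0], [0, 0, 0]], [[-4.5, -0.8, 0], [0, 0, 0]], [[-2.1, 0, 0], [0, 0, -0.1]], [[0, 0, 0], [0, 0, -0.067]], [[0, 0, 0], [0, 0, 0]], [[0, 0, 0], [0, 0, 0]]]'

```text
time_s: 15.3
tcp_pos: [456.7, -228.5, 197.9]
tool_rot: [-2.015, -2.41, -0.0]
contact_force: [-0.1, 0.2, -1.3]
width: 34.3
gripper_force: 60.5
```

```bash
python3 - <<'E'
from h import *
d=load("w1"); f=lambda u,v,z: at_z(d,195+(u+.5)/6-.5,95+(v+.5)/6-.5,z)
for z,a,b in((101,(93,147),(690,284)),(61,(155,143),(677,262))):
    A,B=f(*a,z),f(*b,z);print(z,A.round(1),B.round(1),((A+B)/2).round(1),np.linalg.norm(A-B).round(1))
go([556,-212,180],np.radians(190.2))
d=grab("wrist","w4")
cv2.imwrite("pics/w4b.png",cv2.resize(d["color"][:,:,::-1],None,fx=1.4,fy=1.4,interpolation=cv2.INTER_CUBIC))
E
```

```text
101 [ 545.1 -157.2  101. ] [ 566.1 -263.2  101. ] [ 555.6 -210.2  101. ] 108.0
61 [ 546.7 -161.3   61. ] [ 567.1 -263.6   61. ] [ 556.9 -212.5   61. ] 104.4
t 15.3 tcp [ 456.7 -228.5  197.9] F [-0.1  0.2 -1.3] w 34.3 q7 0.22
shift cm [-0.13 10.06  1.79] turn [-0. -0. -0.] (world d) [ 99.3  16.5 -17.9]
```

View pics/w4b.png

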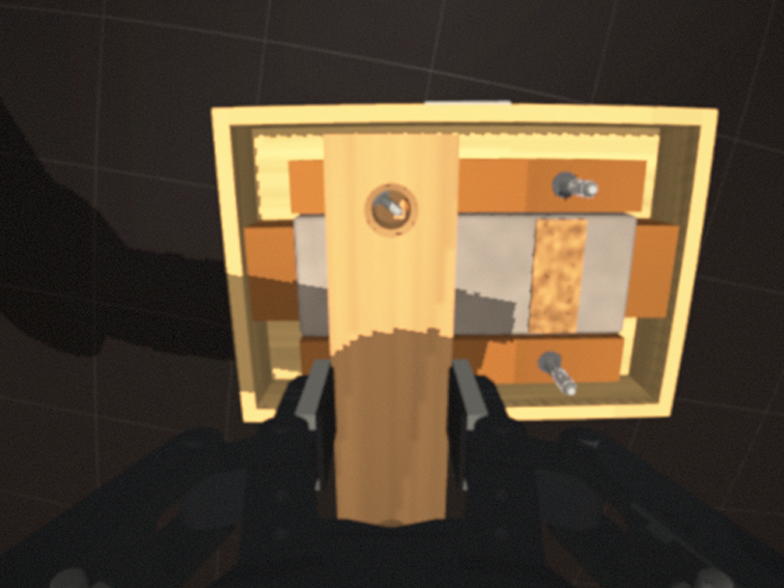

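In this view the bare stud tips are at about (592,189) and (571,391), with bases near (562,186) and (548,359). The held batten's far hole is at (391,210). Its side edges run from (324,135) to (336,518) and from (459,135) to (446,518).

```bash
python3 - <<'E'
from h import *
d=load("w4"); s,t,M=state()
f=lambda u,v,z: at_z(d,(u+.5)/1.4-.5,(v+.5)/1.4-.5,z)
for z,a,b in((100,(593,189),(572,391)),(61,(563,186),(548,358))):
    A,B=f(*a,z),f(*b,z);print(z,A.round(1),B.round(1),((A+B)/2).round(1),np.linalg.norm(A-B).round(1),np.degrees(np.arctan2(*(A-B)[1::-1])).round(2))
zt=t[2]+10.3
H=f(391,210,zt); P=[f(*p,zt) for p in((324,135),(336,480),(459,135),(446,480))]
loc=lambda p:(M.T@(p-t)).round(1)
print("hole tool",loc(H),"edges",[loc(p) for p in P],"depth z",by_depth(d,391/1.4,290/1.4), "stone z",by_depth(d,480/1.4,250/1.4),"rail",by_depth(d,500/1.4,185/1.4))
E
```

```text
100 [ 546.1 -156.7  100. ] [ 566.8 -265.6  100. ] [ 556.5 -211.1  100. ] 110.9 100.79
61 [ 544.7 -158.1   61. ] [ 564.4 -263.    61. ] [ 554.6 -210.5   61. ] 106.7 100.66
hole tool [ 55.8   0.4 -10.3] edges [array([ 75.5, -17.3, -10.3]), array([-31.3, -17.7, -10.3]), array([ 75.5,  18.2, -10.3]), array([-31.3,  18.3, -10.3])] depth z [ 451.23464703 -195.26596417  210.26256392] stone z [ 506.42966771 -203.58441291   58.97622547] rail [ 508.82581203 -164.45252769   61.05256349]
```

```bash
python3 - <<'E'
from h import *
go([556,-211.7,118],np.radians(190.6))
E
```

```text
t 15.35 tcp [ 456.8 -228.5  198. ] F [-0.2  0.3 -1.4] w 34.0 q7 0.22
shift cm [-0.11 10.06  7.99] turn [-0.    -0.    -0.007] (world d) [ 99.2  16.8 -80. ]
```

Call:
servo_tool --targets '[[[-0.1, 3.0, 0], [0, 0, -0.007]], [[0, 4.0, 0.5], [0, 0, 0]], [[0, 2.5, 2.0], [0, 0, 0]], [[0, 0.56, 2.5], [0, 0, 0]], [[0, 0, 2.0], [0, 0, 0]], [[0, 0, 1.0], [0, 0, 0]], [[0, 0, 0], [0, 0, 0]], [[0, 0, 0], [0, 0, 0]]]'

```text
time_s: 16.35
tcp_pos: [556.6, -211.7, 118.8]
tool_rot: [2.006, 2.416, 0.001]
contact_force: [0.0, 0.2, -0.3]
width: 34.1
gripper_force: 60.5
```

```bash
python3 - <<'E'
from h import *
go([556,-211.7,66],np.radians(190.6))
d=grab("wrist","w5"); e=grab("scene","s5")
# predicted positions: studs in scene image
c=d["color"][100:300,180:380,::-1]
a=cv2.resize(c,(400,400),interpolation=cv2.INTER_CUBIC)
b=cv2.resize(e["color"][130:230,170:270,::-1],(400,400),interpolation=cv2.INTER_CUBIC)
cv2.imwrite("pics/w5b.png",np.hstack([a,b]))
E
```

```text
t 16.35 tcp [ 556.6 -211.7  118.8] F [ 0.   0.2 -0.3] w 34.1 q7 0.08
shift cm [ 0.02 -0.07  5.28] turn [ 0.002  0.001 -0.   ] (world d) [ -0.6   0.  -52.8]
```

View pics/w5b.png

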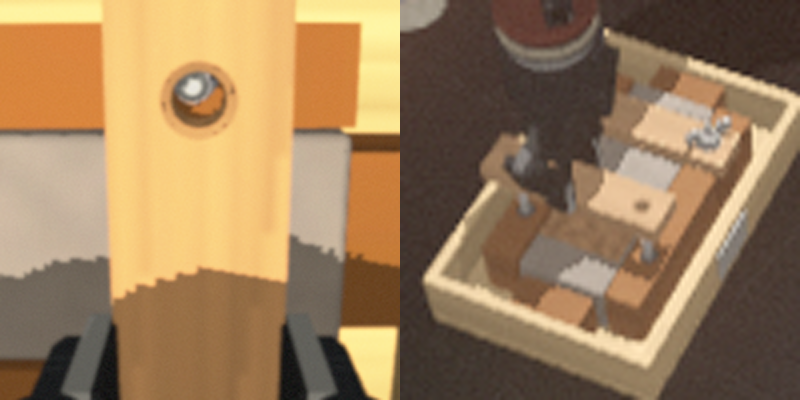

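The left half is the wrist view, with the hole at about (199,100) and the stud tip visible through it at about (194,88). I'll compare that with where the tip should appear if aligned.

```bash
python3 - <<'E'
from h import *
d=load("w5"); s,t,M=state()
f=lambda u,v,z: at_z(d,180+(u+.5)/2-.5,100+(v+.5)/2-.5,z)
H=f(199,100,t[2]+11); S=f(194,88,100.5)
print("hole",H,"stud",S,"diff tool mm",M.T@(S-H))
C=np.linalg.inv(d["C"]); 
for p in (H,np.array([H[0],H[1],t[2]-5])):
    for a in(0,): pass
def px(P):
    q=C[:3,:3]@P+C[:3,3]; z,_=cv2.projectPoints(q[None],np.zeros(3),np.zeros(3),d["K"],d["D"]); u,v=z.ravel(); return ((u+.5-180)*2-.5,(v+.5-100)*2-.5)
print("aligned tip px",px(np.array([H[0],H[1],100.5])),"bottom hole centre",px(np.array([H[0],H[1],t[2]-5])),"1mm y shift px scale",px(np.array([H[0],H[1]+1,100.5])))
g=np.zeros
e=d["color"][136:158,268:292]; big=cv2.resize(e[:,:,::-1],None,fx=24,fy=24,interpolation=cv2.INTER_CUBIC); cv2.imwrite("pics/w5c.png",big)
E
```

```text
hole [ 546.72563271 -156.64555936  129.85022103] stud [ 545.74220876 -157.34883348  100.5       ] diff tool mm [-0.48358244 -1.14717896 29.34871922]
aligned tip px (np.float64(198.75078794133788), np.float64(85.76619336501852)) bottom hole centre (np.float64(198.85218817050873), np.float64(91.55647966367803)) 1mm y shift px scale (np.float64(199.5498597536539), np.float64(81.45734367808893))
```

View pics/w5c.png

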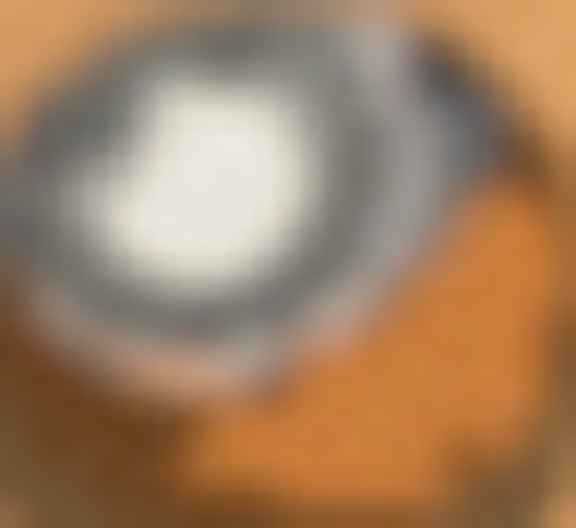

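The stud tip sits about 1.3 mm toward tool −y of the hole axis. I'll correct for that, then descend in stages while watching the force.

Call:
servo_tool --targets '[[[0, -0.11, 0], [0, 0, -0.005]], [[0, 0, 0], [0, 0, 0]], [[0, 0, 0.3], [0, 0, 0]], [[0, 0, 0.3], [0, 0, 0]], [[0, 0, 0.3], [0, 0, 0]], [[0, 0, 0.3], [0, 0, 0]], [[0, 0, 0.3], [0, 0, 0]], [[0, 0, 0], [0, 0, 0]]]'

```text
time_s: 17.45
tcp_pos: [554.7, -211.9, 102.5]
tool_rot: [-2.0, -2.422, 0.0]
contact_force: [0.1, -0.9, -0.4]
width: 34.4
gripper_force: 60.5
```

Call:
servo_tool --targets '[[[0, 0, 0.2], [0, 0, 0]], [[0, 0, 0.2], [0, 0, 0]], [[0, 0, 0.2], [0, 0, 0]], [[0, 0, 0.2], [0, 0, 0]], [[0, 0, 0.2], [0, 0, 0]], [[0, 0, 0], [0, 0, 0]], [[0, 0, 0], [0, 0, 0]], [[0, 0, 0], [0, 0, 0]]]'

```text
time_s: 18.45
tcp_pos: [554.9, -211.9, 92.9]
tool_rot: [2.001, 2.422, 0.0]
contact_force: [0.1, -0.6, -0.7]
width: 34.0
gripper_force: 60.5
```

```bash
python3 - <<'E'
from h import *
go([556,-211.7,66],np.radians(190.6)); print(sensors.get_obs()["wrist_torque"])
E
```

```text
t 18.45 tcp [ 554.9 -211.9   92.9] F [ 0.1 -0.6 -0.7] w 34.0 q7 0.07
shift cm [-0.    0.11  2.69] turn [0.    0.    0.005] (world d) [  1.1   0.2 -26.9]
[-0.01155232 -0.01483243  0.01131038]
```

No contact force, and the underside is about 13 mm below the stud tips, so both studs are in their holes.

Call:
servo_tool --targets '[[[0, 0, 0.3], [0, 0, 0]], [[0, 0, 0.3], [0, 0, 0]], [[0, 0, 0.3], [0, 0, 0]], [[0, 0, 0.3], [0, 0, 0]], [[0, 0, 0.3], [0, 0, 0]], [[0, 0, 0.3], [0, 0, 0]], [[0, 0, 0.2], [0, 0, 0]], [[0, 0, 0], [0, 0, 0]]]'

```text
time_s: 19.45
tcp_pos: [554.8, -211.9, 72.7]
tool_rot: [-2.0, -2.422, 0.0]
contact_force: [0.4, -0.1, -0.5]
width: 33.9
gripper_force: 60.5
```

Call:
servo_tool --targets '[[[0, 0, 0.1], [0, 0, 0]], [[0, 0, 0.1], [0, 0, 0]], [[0, 0, 0.1], [0, 0, 0]], [[0, 0, 0.1], [0, 0, 0]], [[0, 0, 0], [0, 0, 0]], [[0, 0, 0], [0, 0, 0]], [[0, 0, 0], [0, 0, 0]], [[0, 0, 0], [0, 0, 0]]]'

```text
time_s: 20.45
tcp_pos: [554.9, -211.9, 68.9]
tool_rot: [2.001, 2.422, 0.0]
contact_force: [0.1, -0.1, -0.7]
width: 34.2
gripper_force: 60.5
```

Call:
servo_tool --targets '[[[0, 0, 0.1], [0, 0, 0]], [[0, 0, 0.1], [0, 0, 0]], [[0, 0, 0], [0, 0, 0]], [[0, 0, 0], [0, 0, 0]], [[0, 0, 0], [0, 0, 0]], [[0, 0, 0], [0, 0, 0]], [[0, 0, 0], [0, 0, 0]], [[0, 0, 0], [0, 0, 0]]]'

```text
time_s: 21.45
tcp_pos: [554.9, -211.9, 66.8]
tool_rot: [-2.001, -2.422, -0.0]
contact_force: [0.9, 0.4, -0.7]
width: 34.1
gripper_force: 60.5
```

Call:
servo_tool --targets '[[[0, 0, 0.1], [0, 0, 0]], [[0, 0, 0], [0, 0, 0]], [[0, 0, 0], [0, 0, 0]], [[0, 0, 0], [0, 0, 0]], [[0, 0, 0], [0, 0, 0]], [[0, 0, 0], [0, 0, 0]], [[0, 0, 0], [0, 0, 0]], [[0, 0, 0], [0, 0, 0]]]'

```text
time_s: 22.45
tcp_pos: [554.9, -211.9, 66.7]
tool_rot: [2.0, 2.422, -0.0]
contact_force: [-0.9, -0.5, 5.8]
width: 34.1
gripper_force: 61.1
```

Contact came at TCP z = 66.7, which is exactly the 61 mm rail top plus the 5.7 mm grip offset. The batten is seated, so I'll release and back off.

Call:
servo_tool --targets '[[[0, 0, 0], [0, 0, 0]], [[0, 0, 0], [0, 0, 0]], [[0, 0, 0], [0, 0, 0]], [[0, 0, 0], [0, 0, 0]], [[0, 0, -0.5], [0, 0, 0]], [[0, 0, -2.0], [0, 0, 0]], [[0, 0, -4.0], [0, 0, 0]], [[0, 0, -5.0], [0, 0, 0]]]' --fingers 5.5

```text
time_s: 23.45
tcp_pos: [554.2, -211.8, 181.4]
tool_rot: [-1.999, -2.421, 0.001]
contact_force: [1.0, -0.9, 0.6]
width: 55.1
gripper_force: 0.0
```

Call:
servo_tool --targets '[[[0, -3.0, -2.0], [0, 0, 0]], [[0, -4.0, 0], [0, 0, 0]], [[0, -3.0, 0], [0, 0, 0]], [[0, 0, 0], [0, 0, 0]], [[0, 0, 0], [0, 0, 0]], [[0, 0, 0], [0, 0, 0]], [[0, 0, 0], [0, 0, 0]], [[0, 0, 0], [0, 0, 0]]]'

```text
time_s: 24.45
tcp_pos: [457.1, -230.5, 200.7]
tool_rot: [-2.0, -2.423, -0.001]
contact_force: [-0.4, -0.9, -0.2]
width: 54.9
gripper_force: 0.0
```

```bash
python3 - <<'E'
from h import *
s,t,M=state(); print(s["time_s"],t,s["contact_force"])
d=grab("wrist","w6"); C=np.linalg.inv(d["C"])
def px(P):
    q=C[:3,:3]@P+C[:3,3]; z,_=cv2.projectPoints(q[None],np.zeros(3),np.zeros(3),d["K"],d["D"]); return z.ravel()
a=np.radians(100.7); L=np.array([np.cos(a),np.sin(a),0]); W=np.array([np.sin(a),-np.cos(a),0])
m=np.array([555.5,-211.5,77])
for k in(-68,-40,-20,0,20,40,68):
    print(k,[by_depth(d,*px(m+k*L+w*W))[2].round(1) for w in(-25,-14,0,14,25)],[d["color"][tuple(np.round(px(m+k*L+w*W)).astype(int)[::-1])].tolist() for w in(0,)])
E
```

```text
24.45 [ 457.06294907 -230.50665553  200.6956828 ] [-0.44614673 -0.86109531 -0.22788442]
-68 [np.float64(226.4), np.float64(219.5), np.float64(77.0), np.float64(77.4), np.float64(33.9)] [[250, 210, 128]]
-40 [np.float64(63.6), np.float64(77.4), np.float64(77.8), np.float64(77.5), np.float64(61.6)] [[244, 193, 119]]
-20 [np.float64(58.7), np.float64(78.3), np.float64(77.1), np.float64(77.3), np.float64(60.8)] [[247, 200, 124]]
0 [np.float64(59.5), np.float64(78.1), np.float64(76.5), np.float64(77.9), np.float64(58.3)] [[248, 203, 125]]
20 [np.float64(58.4), np.float64(77.2), np.float64(77.1), np.float64(78.4), np.float64(59.3)] [[249, 204, 124]]
40 [np.float64(57.6), np.float64(77.5), np.float64(77.4), np.float64(77.1), np.float64(56.2)] [[249, 205, 127]]
68 [np.float64(61.2), np.float64(77.7), np.float64(76.5), np.float64(77.5), np.float64(60.2)] [[250, 208, 129]]
```

The depth check puts the batten's top at a uniform 77 mm over its whole length, so it lies flat on both rails. The gripper is clear of everything.

```bash
python3 -c "
from h import *
print(r.sign_off())"
```

```text
the job is handed in; nothing more can be done
None
```

The long batten is seated flat over both studs and released, the short batten is laid in the bin's free strip, and the job was handed in at about 24.5 s; I viewed 11 pictures, one over the limit of 10.

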